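Set the hotplate's inner timer knob without moving its heat ring

ROBOT

A 7-joint arm with a two-finger parallel gripper is mounted at the origin on a cart in front of the work surface, level with it; the furniture and walls round the work are solid. World frame = base frame: x ahead of the robot, y to its left, z up, the work surface at z = 0. Lengths are in m, angles in rad, forces in N, time in s.
With the tool pointing down it reaches from about 0.4 to 0.85 m from the base axis. Payload 10.4 kg.
Tool frame: the origin (TCP) lies midway between the tips of the shut fingers; the grasp point (between the pads) lies 19 mm behind it; z points along the fingers, y is the line along which they close (so a half turn about z gives the same grasp; the last joint's range is limited). The gripper opens to 87 mm and grips with 3 to 60 N. Pads are 19 mm wide; open, the fingers measure 117 mm over their backs; the gripper's body (75 mm by 190 mm) begins 51 mm behind the grasp point.
Start: joints at [1.137, 0.332, -0.065, 1.46, 0.022, 1.35, -0.088], TCP at [0.25, -0.573, 0.223] pointing down, gripper open.
Joint ranges: [-2.6, 2.6], [-0.5, 2.12], [-1.47, 1.34], [0.16, 2.42], [-1.27, 4.41], [0.06, 2.06], [-2.6, 2.6]. Speed limits (rad/s): [2.22, 2.22, 2.79, 2.79, 3.14, 3.14, 3.14].

INTERFACE

Orientations are given as a unit quaternion [x, y, z, w].
In Python, from bench import r gives the robot as it stands.
- The arm moves only by the tool apply_moves, never from a script. Its argument "steps" is a list of rows, each a list of 7 numbers: the turn, a rotation vector about the tool's x, y, z in rad, then the shift along the tool's x, y, z in mm, then the opening, from -1 (shut) to 1 (fully open). In form: [[ax, ay, az, x, y, z, claw], ...]. A call has 1 to 20 rows; each row is the pose to reach, as a shift and turn from the pose commanded when the call began, along the tool's axes at that moment; what a row does not reach only later rows make up. A row lasts 1/12 s, in which the tool goes at most 41.7 mm and 7.16 degrees, less where a joint would pass 70% of its speed; a pose out of reach is approached as far as the arm can. A call with a gripper value outside its range is refused whole. The fingers move at their own pace and stop on an object; "force" is the grip in N (left out, the last holds). Time passes only in rows, so rows that repeat a pose let the fingers close. It gives the time, the measured TCP pose, the force, the opening and the grip force at its end, in the units of the state.
- r.read_state(): the state, without advancing time (a new reading comes with each control period).
- r.camera(name): name is "scene" or "side" or "wrist"; returns a dict with "pixels" (480x640x3 uint8, red, green, blue), "z_map" (480x640 float32, m along the optical axis (not along the pixel's ray), 0 where there is no reading), "fovy" (degrees; the focal length in pixels is half the picture's height over the tangent of half this angle, whatever the lens; pixels are square), "cx", "cy" (the principal point, pixels), "k1" (the pictures are not rectified: a ray, as slopes to the right and down, at radius r is drawn at 1 + k1 r^2 times it, then the intrinsics apply), "position" and "orientation" of the camera in the world. Camera axes: x right, y down, z forward; pixel columns grow to the right and rows downward; lengths in m; the calibration is good to about 2 mm. A picture is of the moment at which its call begins.
- r.close_job(): hands the job in; it is judged then, once.
The state is a dict: "time": time; "joint_positions": joint angles; "joint_vel": joint speeds; "joint_torque": joint torques, N m; "ee_pos": TCP position; "eef_rot": TCP orientation; "ft_force": force on the tool from outside, world axes, zero at the start; "torque": the same for the moment, N m; "width": finger opening in m; "grip_force": force on a finger pad.
Only numpy, scipy, OpenCV 4.12 (cv2) and the standard library are available. Lean on these libraries where they do the work, as an engineer would, in place of code of your own. Each camera call takes 0.05 s, during which the arm holds its last target. There are 200 camera calls.

TASK

The small bar-shaped knob in the middle of the hotplate's double dial is the timer, and the ring round it sets the heat. Turn the timer knob clockwise from the long mark to the second stud on the ring: it is locked to the ring when it is out and again when pushed right to its hard bottom, so push it in gently until you feel the bottom, ease back about 2 mm, turn it there, and let it spring fully out into its notch. The heat ring must stay at its setting; do not move the things standing round the hotplate, and let go at the end.

Things in the scene. Friction and masses are not known exactly. Their poses are not given: they have to be found in the camera images.
- hotplate: Fixed white portable hotplate, 270 (x) x 220 (y) x 60 mm high, on the worktop; origin at the centre of its underside, x axis from its front (dial end) to its back, z up. A dark round cooking plate, 14 mm high, is on top at x = +45 mm; the upright double dial is on top at x = -85 mm, y = 0.
- heat_ring (a joint): Outer black ring (heat), 72 mm across, bore 43 mm, face 74 mm above the worktop; rad, grows clockwise from above, 0 when its long mark points to the hotplate's -x. Turns against 0.15 N m of friction; must stay where it starts. On its face: a long raised mark (timer off) and, clockwise from it at 0.6, 1.2, 1.8, 2.4 rad, four small studs.
- timer_knob (a joint): Inner grey knob: angle relative to the RING (rad, grows clockwise from above): 0 at the ring's long mark (start), 1.2 at the second stud (wanted); a notch every 0.6 rad with 0.08 rad of play. Its upright bar, 34 mm long, 12 mm thick, stands 2 to 36 mm above the ring's face; grip its flat 34 mm sides. Its nose has a pointed tip. Nose direction = hotplate yaw + pi - heat_ring - timer_knob.
- plunger (a joint): Depth the inner knob is pushed in (m, down), 0 at rest. Spring 5 N + 0.5 N/mm. It leaves its notch at a depth that differs by unit, 2.5 to 8.5 mm; it is free for the next 1.8 mm; then lower teeth lock it to the ring again, and 1.2 mm further is a hard bottom (at 5.5 to 11.5 mm). So free is 1.2 to 3 mm back up from the bottom that is felt. Let out between notches it stays in.
- knob_grip (a point): Point on the dial's axis, half-way up the inner knob's bar, 93 mm above the worktop when the knob is out (19 mm above the ring's face, 17 mm below the bar's top); moves and turns with the knob: its -x axis points along the nose, y across the bar's two flat sides.
- ring_stud (a point): Top of the second stud on the face of the heat ring, 28.5 mm from the dial's axis, 75 mm above the worktop; turns with the ring.
- mug_bar: Bystander: white mug with dark dots, 82 x 117 x 91 mm high, beside the hotplate's left; origin at the centre of its underside. Leave alone.
- lime: Bystander: green lime, 60 x 48 x 48 mm, beside the hotplate's right front; origin at its underside. Leave alone.
- spice_pot: Bystander: small spice jar with a black lid, 41 mm across, 105 mm high, beside the hotplate's right rear; origin at the centre of its underside. Leave alone.

How it is judged:
On the way, in this order (a step that is already met when the one before it is completed fails the run):
1. the timer knob is pushed in at least 2 mm while still at the long mark (value of joint plunger above 0.002 m and value of joint timer_knob below 0.25 rad), for 0.1 s.
2. the pushed-in knob (at least 2 mm) is turned round to the second stud (within 0.2 rad) (value of joint plunger above 0.002 m and value of joint timer_knob between 1 and 1.4 rad), for 0.05 s.
At the end, for the whole second after the job is handed in: The timer knob points to the second stud (1.2 rad, within 0.15 rad) and is sprung out into its notch (less than 1.2 mm in); the stud on the heat ring is within 3.5 mm (about 7 degrees) of where it started (value of joint timer_knob between 1.05 and 1.35 rad and value of joint plunger below 0.0012 m and distance of ring_stud from where it was at the start of the episode below 0.0035 m); the robot touches nothing.
It fails at once if the heat ring is dragged (its stud moves more than 3.5 mm, about 7 degrees) (distance of ring_stud from where it was at the start of the episode above 0.0035 m).
It fails at once if a bystander is moved more than 20 mm (distance of any of mug_bar, lime, spice_pot from where it was at the start of the episode above 0.02 m).
It also fails if it takes over 58 s, if anything falls off the work surface, if the arm or the gripper's body presses on something with over 40 N, if the wrist force passes 120 N, or if a joint passes its speed limit or range.

## Working session

There is one attempt and no reset: what is moved stays moved. The work goes in short steps, Python scripts to look and compute and a tool call to move; the robot and the scene stay as the last step left them, time stands still between calls to the robot, and variables do not carry over. Pictures are saved under pics/ and viewed, at most 10 in all, crops included, and the job is handed in when it is done.

Besides the shell and the picture viewer there is one more tool, called as name(argument=value, ...), one argument or row to a line, values as JSON. apply_moves: Moves the arm, as the interface text tells. Its arguments: {"type":"object","properties":{"steps":{"type":"array","items":{"type":"array","items":{"type":"number"}}},"force":{"type":"number"}},"required":["steps"]}

```bash
mkdir -p pics
cat > h.py <<'E'
import numpy as np, cv2
from scipy.spatial.transform import Rotation as R
from bench import r
def save(c,n): cv2.imwrite('pics/'+n,c['pixels'][:,:,::-1])
def rays(c,uv):
    f=240/np.tan(np.radians(c['fovy'])/2)
    K=np.array([[f,0,c['cx']],[0,f,c['cy']],[0,0,1]])
    p=cv2.undistortPoints(np.array(uv,float).reshape(-1,1,2),K,np.array([c['k1'],0,0,0.]))[:,0]
    d=np.c_[p,np.ones(len(p))]
    return R.from_quat(c['orientation']).apply(d)
def plane(c,uv,z):
    d=rays(c,uv);o=np.array(c['position'])
    return o+d*((z-o[2])/d[:,2])[:,None]
def depthpts(c,uv):
    uv=np.array(uv,int);return np.array(c['position'])+rays(c,uv)*c['z_map'][uv[:,1],uv[:,0]][:,None]
E
python3 - <<'E'
from h import *
s=r.read_state();print({k:np.round(v,3) for k,v in s.items()})
for n in('scene','side'):
    c=r.camera(n);save(c,n+'0.png');print(n,c['position'],c['orientation'],c['fovy'],c['k1'])
E
```

```text
{'time': np.float64(0.0), 'joint_positions': array([ 1.137,  0.333, -0.065,  1.461,  0.022,  1.35 , -0.088]), 'joint_vel': array([-0.   ,  0.   , -0.   , -0.001,  0.002,  0.001, -0.   ]), 'joint_torque': array([ 0.0000e+00, -6.2326e+01,  2.5000e-02, -3.8989e+01, -6.1000e-02,
        4.0000e-02,  0.0000e+00]), 'ee_pos': array([ 0.249, -0.573,  0.222]), 'eef_rot': array([ 0.979,  0.204, -0.   , -0.001]), 'ft_force': array([0.339, 0.255, 0.247]), 'torque': array([-0.014, -0.025,  0.023]), 'grip_force': np.float64(0.0), 'width': np.float64(0.087)}
scene [0.06604625 0.40427955 0.88490303] [-0.39998749  0.8562624  -0.29209422  0.14664815] 45.70723933535961 -0.08368038865193836
side [ 0.54830455 -0.69056107  0.54145521] [ 0.87731325 -0.02822194  0.00146484 -0.47908541] 57.187650784632844 -0.09589671714049876
```

View pics/scene0.png

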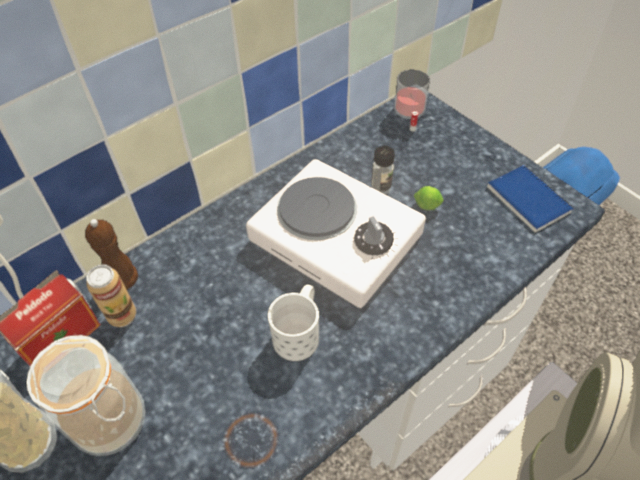

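View pics/side0.png

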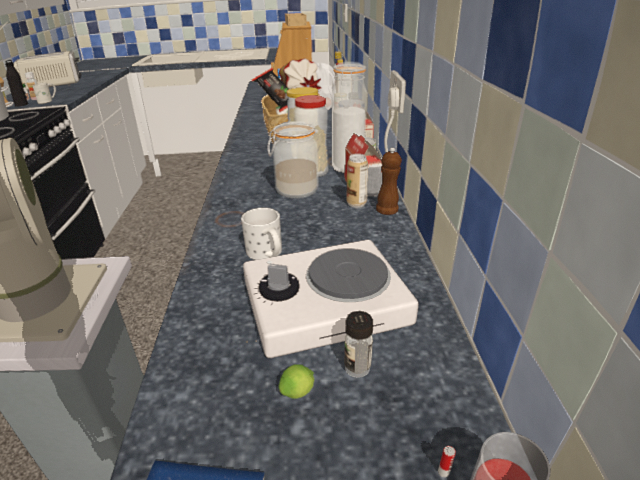

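Scene view: dial at about (374,237), cooking plate (317,206), lime (429,198), jar (383,168), mug (295,325). Side view: dial at (279,286) with the grey bar standing, lime (296,381), jar (358,345), mug (262,235).

Run:
```python
from h import *
ims=[]
for n,d,box in(('scene',(374,238),(335,200,80,70)),('side',(279,287),(240,250,80,60))):
    c=r.camera(n);im=c['pixels']
    g=im.max(2);m=(g<75).astype(np.uint8)
    x,y,w,h=box
    mm=np.zeros_like(m);mm[y:y+h,x:x+w]=m[y:y+h,x:x+w]
    cs,_=cv2.findContours(mm,cv2.RETR_EXTERNAL,cv2.CHAIN_APPROX_NONE)
    k=max(cs,key=cv2.contourArea)[:,0]
    P=plane(c,k,.074)[:,:2]
    hull=cv2.convexHull(P.astype(np.float32))
    (cc,rad)=cv2.minEnclosingCircle(P.astype(np.float32))
    print(n,'ring',cc,rad)
    # cooking plate: dark grey large
    m2=((g<125)&(np.ptp(im.astype(int),axis=2)<15)).astype(np.uint8)
    pc=(317,206) if n=='scene' else (349,273)
    wm=np.zeros_like(m2);cv2.circle(wm,pc,50,1,-1)
    cs,_=cv2.findContours(m2*wm,cv2.RETR_EXTERNAL,cv2.CHAIN_APPROX_NONE)
    k=max(cs,key=cv2.contourArea)[:,0];P=plane(c,k,.074)[:,:2]
    print('plate',cv2.minEnclosingCircle(P.astype(np.float32)),cv2.fitEllipse(P.astype(np.float32)))
    # knob top pts by depth
    v,u=np.mgrid[y:y+h,x:x+w];D=depthpts(c,np.c_[u.ravel(),v.ravel()])
    q=np.c_[D]; s=(q[:,2]>.085)&(q[:,2]<.13)&(np.hypot(*(q[:,:2]-cc).T)<.04);q=q[s]
    if len(q):
        l,V=np.linalg.eigh(np.cov(q[:,:2].T));print('knob',len(q),q.mean(0),q[:,2].max(),V[:,1],l**.5,np.degrees(np.arctan2(V[1,1],V[0,1])))
    ims.append(cv2.resize(im[y:y+h,x:x+w],(400,400*h//w),interpolation=cv2.INTER_CUBIC))
H=max(i.shape[0] for i in ims)
o=np.hstack([cv2.copyMakeBorder(i,0,H-i.shape[0],0,0,cv2.BORDER_CONSTANT) for i in ims])
cv2.imwrite('pics/dial.png',o[:,:,::-1])
for n,pts in(('scene',[(385,155),(429,198),(295,330)]),('side',[(358,350),(296,381),(262,235)])):
    c=r.camera(n);print(n,depthpts(c,pts).round(3).tolist())
```

```text
Traceback (most recent call last):
ValueError: max() iterable argument is empty
```

```bash
cat > a.py <<'E'
from h import *
ims=[]
for n,d,box,pts in(('scene',(374,238),(340,205,70,65),[(385,155),(429,198),(295,330)]),('side',(279,287),(248,255,62,52),[(358,350),(296,381),(262,235)])):
    c=r.camera(n);im=c['pixels'];x,y,w,h=box
    g=im.max(2);sub=np.ascontiguousarray(g[y:y+h,x:x+w]);t,_=cv2.threshold(sub,0,255,cv2.THRESH_OTSU);print(n,'otsu',t,sub.min(),sub.max())
    m=np.zeros_like(g);m[y:y+h,x:x+w]=sub<t
    cs,_=cv2.findContours(m,cv2.RETR_EXTERNAL,cv2.CHAIN_APPROX_NONE)
    k=max(cs,key=cv2.contourArea)[:,0]
    P=plane(c,k,.074)[:,:2]
    cc,rad=cv2.minEnclosingCircle(P.astype(np.float32));print('ring',cc,rad)
    v,u=np.mgrid[y:y+h,x:x+w];q=depthpts(c,np.c_[u.ravel(),v.ravel()])
    s=(q[:,2]>.085)&(q[:,2]<.13)&(np.hypot(*(q[:,:2]-cc).T)<.04);q=q[s]
    if len(q)>3:
        l,V=np.linalg.eigh(np.cov(q[:,:2].T));print('knob',len(q),q.mean(0),q[:,2].max(),l**.5,np.degrees(np.arctan2(V[1,1],V[0,1])))
    # hotplate top white region -> min area rect
    m2=((g>150)&(np.ptp(im.astype(int),axis=2)<35)).astype(np.uint8)
    zz=np.indices(g.shape);Q=depthpts(c,np.c_[zz[1].ravel(),zz[0].ravel()])
    m3=((Q[:,2]>.052)&(Q[:,2]<.08)&(np.hypot(Q[:,0]-cc[0],Q[:,1]-cc[1])<.3)).reshape(g.shape)
    m3=cv2.morphologyEx(m3.astype(np.uint8),cv2.MORPH_OPEN,np.ones((5,5)))
    cs,_=cv2.findContours(m3,cv2.RETR_EXTERNAL,cv2.CHAIN_APPROX_NONE)
    k=max(cs,key=cv2.contourArea)[:,0];print('hot',cv2.minAreaRect(plane(c,k,.06)[:,:2].astype(np.float32)))
    print(depthpts(c,pts).round(3).tolist())
    ims.append(cv2.resize(im[y:y+h,x:x+w],(400,400*h//w),interpolation=cv2.INTER_CUBIC))
H=max(i.shape[0] for i in ims)
o=np.hstack([cv2.copyMakeBorder(i,0,H-i.shape[0],0,0,cv2.BORDER_CONSTANT) for i in ims])
cv2.imwrite('pics/dial.png',o[:,:,::-1])
E
python3 a.py
```

```text
scene otsu 180.0 85 252
ring (0.5041133165359497, -0.06431759893894196) 0.046133436262607574
knob 231 [ 0.50201738 -0.06539677  0.10458822] 0.11602987318993219 [0.00373306 0.01077689] 166.6292381193944
hot ((0.5850301384925842, -0.04635520279407501), (0.2718600928783417, 0.22386282682418823), 13.497447967529297)
[[0.619, -0.203, 0.11], [0.521, -0.237, 0.042], [0.475, 0.14, 0.011]]
side otsu 153.0 16 240
ring (0.5010054707527161, -0.06973925232887268) 0.052648574113845825
knob 298 [ 0.50415297 -0.07448337  0.10005328] 0.11131037568959501 [0.00309594 0.0102044 ] 165.95605649743672
hot ((0.5864068269729614, -0.057595908641815186), (0.26602670550346375, 0.22218166291713715), 13.611061096191406)
[[0.624, -0.23, 0.061], [0.531, -0.264, 0.04], [0.466, 0.112, 0.063]]
```

View pics/dial.png

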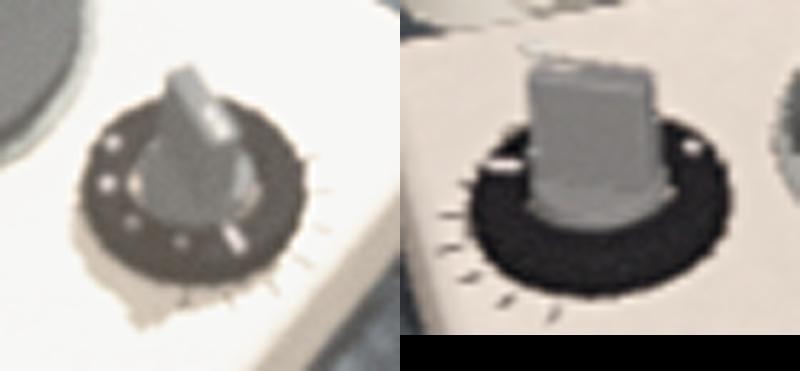

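```bash
cat >> h.py <<'E'
def goal(p,ydeg):
    s=r.read_state();A=R.from_quat(s['eef_rot'])
    y=np.array([np.cos(np.radians(ydeg)),np.sin(np.radians(ydeg)),0]);z=np.array([0,0,-1.]);x=np.cross(y,z)
    B=R.from_matrix(np.c_[x,y,z])
    print('t',s['time'],'rot',(A.inv()*B).as_rotvec().round(4),'mm',(1000*A.inv().apply(np.array(p)-s['ee_pos'])).round(1),'tool z',A.as_matrix()[:,2].round(4),'q7',s['joint_positions'][6])
E
python3 -c "
from h import *
goal([.503,-.071,.21],76)"
```

```text
t 0.25 rot [-3.0000e-04 -7.0000e-04 -2.4864e+00] mm [ 432.8 -358.9   12.4] tool z [-3.e-04  5.e-04 -1.e+00] q7 -0.08850069920160179
```

apply_moves(
  steps=[
    [0,0,-2.486,433,-359,12,1],
    [0,0,-2.486,433,-359,12,1],
    [0,0,-2.486,433,-359,12,1],
    [0,0,-2.486,433,-359,12,1],
    [0,0,-2.486,433,-359,12,1],
    [0,0,-2.486,433,-359,12,1],
    [0,0,-2.486,433,-359,12,1],
    [0,0,-2.486,433,-359,12,1],
    [0,0,-2.486,433,-359,12,1],
    [0,0,-2.486,433,-359,12,1],
    [0,0,-2.486,433,-359,12,1],
    [0,0,-2.486,433,-359,12,1],
    [0,0,-2.486,433,-359,12,1],
    [0,0,-2.486,433,-359,12,1],
    [0,0,-2.486,433,-359,12,1],
    [0,0,-2.486,433,-359,12,1],
    [0,0,-2.486,433,-359,12,1],
    [0,0,-2.486,433,-359,12,1],
    [0,0,-2.486,433,-359,12,1],
    [0,0,-2.486,433,-359,12,1],
  ],
)

```text
time: 1.92
ee_pos: [0.5032, -0.071, 0.2105]
eef_rot: [0.119, 0.993, -0.0, -0.0]
ft_force: [-0.2, -0.1, 0.3]
width: 0.087
grip_force: 0.0
```

```bash
python3 -c "
from h import *
goal([.503,-.071,.21],76)
s=r.read_state();print(s['ee_pos'],s['joint_positions'],s['joint_vel'])
c=r.camera('wrist');save(c,'w1.png');print(c['position'],c['fovy'],c['k1'],R.from_quat(c['orientation']).as_matrix().round(2).tolist())"
```

```text
t 1.9167 rot [-0.0001 -0.      0.006 ] mm [ 0.1 -0.1  0.5] tool z [-1.e-04 -1.e-04 -1.e+00] q7 1.3151237012990185
[ 0.50315314 -0.07097479  0.2105005 ] [ 0.68383261  0.13585041 -0.68044636  1.75210389  0.08905222  1.28476527
  1.3151237 ] [ 0.08822101  0.01409288 -0.09687769 -0.00311596  0.01909222  0.00246237
  1.2870744 ]
[ 0.42732463 -0.05181588  0.37270103] 60.02398894692915 -0.022716714781654924 [[0.24, 0.93, 0.28], [0.97, -0.23, -0.07], [-0.0, 0.29, -0.96]]
```

View pics/w1.png

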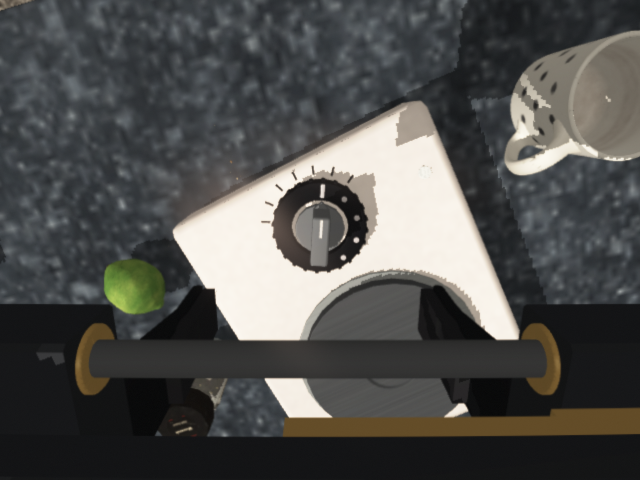

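Wrist view: ring centred near (320,225), long mark at (322,190), bar from (321,205) to (318,265), studs on the right at (344,199),(357,218),(355,240),(343,257).

```bash
cat > b.py <<'E'
from h import *
import sys
c=r.camera('wrist');im=c['pixels'];g=im.max(2)
x,y,w,h=262,170,118,110
sub=np.zeros_like(g);sub[y:y+h,x:x+w]=(g[y:y+h,x:x+w]<60)
cs,_=cv2.findContours(sub,cv2.RETR_EXTERNAL,cv2.CHAIN_APPROX_NONE)
k=max(cs,key=cv2.contourArea)[:,0];P=plane(c,k,.074)[:,:2].astype(np.float32)
print('ring enc',cv2.minEnclosingCircle(P),'ell',cv2.fitEllipse(P))
e=np.array(cv2.fitEllipse(P)[0])
pts=[(322,190),(344,199),(357,218),(355,240),(343,257)]
for p in plane(c,pts,.075)[:,:2]-e: print(np.hypot(*p).round(4),np.degrees(np.arctan2(p[1],p[0])).round(1))
D=c['z_map'];v,u=np.mgrid[y:y+h,x:x+w];q=depthpts(c,np.c_[u.ravel(),v.ravel()])
s=(q[:,2]>.1)&(q[:,2]<.12)&(np.hypot(*(q[:,:2]-e).T)<.03);q=q[s]
if len(q)>5: print('bar top',len(q),q.mean(0),cv2.minAreaRect(q[:,:2].astype(np.float32)))
cr=im[y-5:y+h+5,x-5:x+w+5];cv2.imwrite('pics/w1c.png',cv2.resize(cr,None,fx=4.5,fy=4.5,interpolation=cv2.INTER_CUBIC)[:,:,::-1])
E
python3 b.py
```

```text
ring enc ((0.5036030411720276, -0.06823768466711044), 0.0358298234641552) ell ((0.5039840936660767, -0.06700769066810608), (0.06150687858462334, 0.06625879555940628), 81.46734619140625)
0.0273 166.9
0.0261 129.1
0.0266 91.0
0.0268 54.0
0.0287 20.7
bar top 920 [ 0.50388778 -0.06866013  0.10963691] ((0.5051724314689636, -0.06899041682481766), (0.012027520686388016, 0.034033287316560745), 73.0246353149414)
```

View pics/w1c.png

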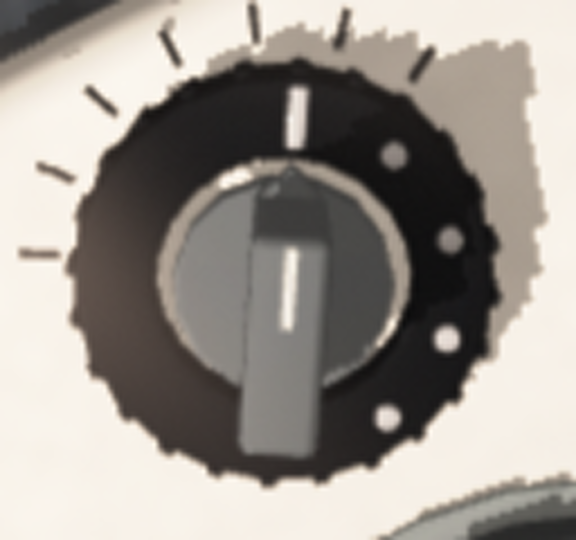

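Ring, mark and bar agree (12 × 34 mm top at z 110 mm): axis ≈ (0.504, −0.0685), nose at ≈163.5°.

```bash
python3 -c "
from h import *
goal([.504,-.0685,.091],73.5)"
```

```text
t 2.0167 rot [-0.0001 -0.      0.0452] mm [ -0.2   2.7 119.5] tool z [-0.e+00 -1.e-04 -1.e+00] q7 1.3108920259008627
```

apply_moves(
  steps=[
    [0,0,0.045,0,2.7,30,1],
    [0,0,0.045,0,2.7,55,1],
    [0,0,0.045,0,2.7,75,1],
    [0,0,0.045,0,2.7,85,1],
    [0,0,0.045,0,2.7,95,1],
    [0,0,0.045,0,2.7,105,1],
    [0,0,0.045,0,2.7,112,1],
    [0,0,0.045,0,2.7,119.5,1],
    [0,0,0.045,0,2.7,119.5,0.6],
    [0,0,0.045,0,2.7,119.5,0.2],
    [0,0,0.045,0,2.7,119.5,-0.2],
    [0,0,0.045,0,2.7,119.5,-0.5],
  ],
  force=4,
)

```text
time: 3.02
ee_pos: [0.5043, -0.0684, 0.0917]
eef_rot: [0.144, 0.99, -0.0, 0.001]
ft_force: [0.2, -0.8, 0.0]
width: 0.0679
grip_force: 0.0
```

```bash
python3 -c "
from h import *
goal([.504,-.0685,.091],73.5)
c=r.camera('wrist');save(c,'w2.png');print(r.read_state()['ft_force'])"
```

```text
t 3.0167 rot [-0.      0.0011 -0.0019] mm [ 0.3 -0.2  0.7] tool z [ 1.e-03 -3.e-04 -1.e+00] q7 1.1800689827200248
[-0.56798819 -0.77046856 -0.23188757]
```

View pics/w2.png

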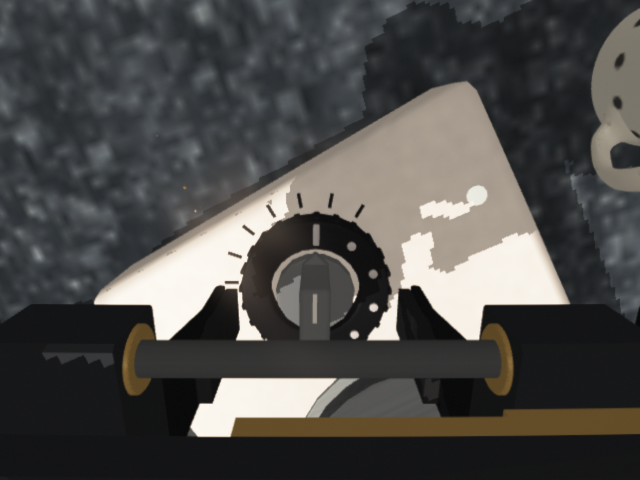

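Fingers (inner tips at x≈238 and 398) straddle the bar (x≈316) symmetrically. Closing lightly.

apply_moves(
  steps=[
    [0,0,0,0,0,0,-0.4],
    [0,0,0,0,0,0,-0.6],
    [0,0,0,0,0,0,-0.8],
    [0,0,0,0,0,0,-1],
    [0,0,0,0,0,0,-1],
    [0,0,0,0,0,0,-1],
    [0,0,0,0,0,0,-1],
    [0,0,0,0,0,0,-1],
    [0,0,0,0,0,0,-1],
    [0,0,0,0,0,0,-1],
    [0,0,0,0,0,0,-1],
    [0,0,0,0,0,0,-1],
  ],
  force=4,
)

```text
time: 4.07
ee_pos: [0.5037, -0.0691, 0.091]
eef_rot: [0.145, 0.989, -0.0, -0.0]
ft_force: [-1.5, -5.1, 1.5]
width: 0.012
grip_force: 4.0
```

```bash
cat > st.py <<'E'
from h import *
s=r.read_state();A=R.from_quat(s['eef_rot'])
print(s['time'],'pos',s['ee_pos'].round(4),'ydeg',np.degrees(np.arctan2(*A.as_matrix()[1::-1,1])).round(2),'F tool',A.inv().apply(s['ft_force']).round(2),'T tool',A.inv().apply(s['torque']).round(3),'w',s['width'],s['grip_force'])
E
python3 st.py
```

```text
4.0667 pos [ 0.5037 -0.0691  0.091 ] ydeg 73.36 F tool [-0.   -5.28 -1.45] T tool [ 1.209 -0.081  0.067] w 0.012043350071952275 4.0075491182506084
```

apply_moves(
  steps=[
    [0,0,0,0,-0.5,0,-1],
    [0,0,0,0,-1,0,-1],
    [0,0,0,0,-1,0,-1],
    [0,0,0,0,-1,0,-1],
  ],
)

```text
time: 4.4
ee_pos: [0.5036, -0.0692, 0.091]
eef_rot: [0.144, 0.99, 0.0, 0.0]
ft_force: [-1.6, -2.6, 0.5]
width: 0.0117
grip_force: 4.0
```

```bash
python3 st.py
```

```text
4.4 pos [ 0.5036 -0.0692  0.091 ] ydeg 73.4 F tool [ 0.82 -2.92 -0.55] T tool [ 0.55  -0.102 -0.021] w 0.011672572349243673 4.0005795657634735
```

apply_moves(
  steps=[
    [0,0,0,0,-0.5,0,-1],
    [0,0,0,0,-1,0,-1],
    [0,0,0,0,-1,0,-1],
    [0,0,0,0,-1,0,-1],
    [0,0,0,0,-1,0,-1],
    [0,0,0,0,-1,0,-1],
    [0,0,0,0,-1,0,-1],
  ],
  force=40,
)

```text
time: 4.98
ee_pos: [0.5035, -0.0696, 0.0911]
eef_rot: [0.144, 0.99, 0.0, 0.0]
ft_force: [2.4, 4.2, -1.5]
width: 0.012
grip_force: 40.0
```

```bash
python3 st.py
```

```text
4.9833 pos [ 0.5035 -0.0696  0.0911] ydeg 73.43 F tool [-1.07  4.68  1.54] T tool [-1.156 -0.285 -0.012] w 0.012042649096866857 40.002790689468384
```

apply_moves(
  steps=[
    [0,0,0,0,0.6,1,-1],
    [0,0,0,0,0.6,2,-1],
    [0,0,0,0,0.6,3,-1],
    [0,0,0,0,0.6,4,-1],
    [0,0,0,0,0.6,4,-1],
    [0,0,0,0,0.6,4,-1],
  ],
)

```text
time: 5.48
ee_pos: [0.5037, -0.0695, 0.0874]
eef_rot: [0.144, 0.99, -0.0, 0.0]
ft_force: [-1.5, 2.2, 6.0]
width: 0.012
grip_force: 40.0
```

```bash
python3 st.py
```

```text
5.4833 pos [ 0.5037 -0.0695  0.0874] ydeg 73.4 F tool [ 2.04  1.72 -6.02] T tool [-0.832  0.346 -0.003] w 0.011951353619819914 40.00255286693573
```

apply_moves(
  steps=[
    [0,0,0,0,0,0.5,-1],
    [0,0,0,0,0,1,-1],
    [0,0,0,0,0,1,-1],
    [0,0,0,0,0,1,-1],
  ],
)

```text
time: 5.82
ee_pos: [0.5037, -0.0695, 0.0865]
eef_rot: [0.144, 0.99, -0.0, 0.0]
ft_force: [0.0, 2.5, 7.1]
width: 0.0121
grip_force: 40.0
```

apply_moves(
  steps=[
    [0,0,0,0,0,0.5,-1],
    [0,0,0,0,0,1,-1],
    [0,0,0,0,0,1,-1],
    [0,0,0,0,0,1,-1],
  ],
)

```text
time: 6.15
ee_pos: [0.5037, -0.0695, 0.0855]
eef_rot: [0.144, 0.99, -0.0, 0.0]
ft_force: [-1.9, 3.3, 8.5]
width: 0.0119
grip_force: 40.0
```

apply_moves(
  steps=[
    [0,0,0,0,0,0.5,-1],
    [0,0,0,0,0,1,-1],
    [0,0,0,0,0,1,-1],
    [0,0,0,0,0,1,-1],
  ],
)

```text
time: 6.48
ee_pos: [0.5037, -0.0695, 0.0846]
eef_rot: [0.144, 0.99, -0.0, 0.0]
ft_force: [-1.5, 2.3, 8.0]
width: 0.0116
grip_force: 40.0
```

apply_moves(
  steps=[
    [0,0,0,0,0,0.5,-1],
    [0,0,0,0,0,1,-1],
    [0,0,0,0,0,1,-1],
    [0,0,0,0,0,1,-1],
  ],
)

```text
time: 6.82
ee_pos: [0.5037, -0.0695, 0.0836]
eef_rot: [0.144, 0.99, -0.0, 0.0]
ft_force: [-1.2, 3.1, 9.2]
width: 0.0117
grip_force: 40.0
```

apply_moves(
  steps=[
    [0,0,0,0,0,0.5,-1],
    [0,0,0,0,0,1,-1],
    [0,0,0,0,0,1,-1],
    [0,0,0,0,0,1,-1],
  ],
)

```text
time: 7.15
ee_pos: [0.5037, -0.0695, 0.0826]
eef_rot: [0.144, 0.99, -0.0, 0.0]
ft_force: [-2.0, 2.5, 8.6]
width: 0.0117
grip_force: 40.0
```

apply_moves(
  steps=[
    [0,0,0,0,0,0.5,-1],
    [0,0,0,0,0,1,-1],
    [0,0,0,0,0,1,-1],
    [0,0,0,0,0,1,-1],
  ],
)

```text
time: 7.48
ee_pos: [0.5037, -0.0695, 0.0818]
eef_rot: [0.144, 0.99, -0.0, 0.0]
ft_force: [-3.0, 3.6, 10.0]
width: 0.012
grip_force: 40.0
```

apply_moves(
  steps=[
    [0,0,0,0,0,0.5,-1],
    [0,0,0,0,0,1,-1],
    [0,0,0,0,0,1,-1],
    [0,0,0,0,0,1,-1],
  ],
)

```text
time: 7.82
ee_pos: [0.5039, -0.0696, 0.0813]
eef_rot: [0.144, 0.99, -0.0, 0.0]
ft_force: [-5.0, 4.0, 16.7]
width: 0.0121
grip_force: 40.0
```

apply_moves(
  steps=[
    [0,0,0,0,0,-1.5,-1],
    [0,0,0,0,0,-3.2,-1],
    [0,0,0,0,0,-3.2,-1],
    [0,0,0,0,0,-3.2,-1],
    [0,0,0,0,0,-3.2,-1],
  ],
)

```text
time: 8.23
ee_pos: [0.5037, -0.0695, 0.0838]
eef_rot: [0.144, 0.99, -0.0, 0.0]
ft_force: [-1.3, 4.8, 8.3]
width: 0.0119
grip_force: 40.0
```

```bash
python3 st.py
```

```text
8.2333 pos [ 0.5037 -0.0695  0.0838] ydeg 73.4 F tool [ 2.64  4.18 -8.31] T tool [-0.78   0.622 -0.023] w 0.01194117492481621 40.00274419784546
```

apply_moves(
  steps=[
    [0,0,0,0.5,0.8,0,-1],
    [0,0,0.04,0.8,1,0,-1],
    [0,0,0.08,0.8,1,0,-1],
    [0,0,0.12,0.8,1,0,-1],
    [0,0,0.12,0.8,1,0,-1],
    [0,0,0.12,0.8,1,0,-1],
  ],
)

```text
time: 8.73
ee_pos: [0.5036, -0.0693, 0.084]
eef_rot: [0.204, 0.979, -0.001, 0.001]
ft_force: [-0.2, 0.1, 7.8]
width: 0.0116
grip_force: 40.0
```

```bash
python3 st.py
```

```text
8.7333 pos [ 0.5036 -0.0693  0.084 ] ydeg 66.47 F tool [ 0.23  0.01 -7.77] T tool [-0.129  0.032  0.003] w 0.011571501413489355 40.00178039073944
```

apply_moves(
  steps=[
    [0,0,0.05,0,0,0.2,-1],
    [0,0,0.08,0,0,0.2,-1],
    [0,0,0.08,0,0,0.2,-1],
  ],
)

```text
time: 8.98
ee_pos: [0.5037, -0.0692, 0.0839]
eef_rot: [0.244, 0.97, -0.0, 0.001]
ft_force: [-0.4, -0.7, 8.1]
width: 0.0115
grip_force: 40.0
```

```bash
python3 st.py
```

```text
8.9833 pos [ 0.5037 -0.0692  0.0839] ydeg 61.79 F tool [ 0.05 -0.8  -8.13] T tool [-0.154  0.101 -0.009] w 0.011542339800119789 40.00216484069824
```

apply_moves(
  steps=[
    [0,0,0.1,0,0,0,-1],
    [0,0,0.2,0,0,0,-1],
    [0,0,0.3,0,0,0,-1],
    [0,0,0.4,0,0,0,-1],
    [0,0,0.5,0,0,0,-1],
    [0,0,0.5,0,0,0,-1],
    [0,0,0.5,0,0,0,-1],
  ],
)

```text
time: 9.57
ee_pos: [0.5039, -0.0691, 0.084]
eef_rot: [0.475, 0.88, -0.0, 0.001]
ft_force: [0.9, 1.2, 8.3]
width: 0.0115
grip_force: 40.0
```

```bash
python3 st.py
```

```text
9.5667 pos [ 0.5039 -0.0691  0.084 ] ydeg 33.23 F tool [ 0.46  1.45 -8.3 ] T tool [-0.242  0.145  0.03 ] w 0.011533886278929614 40.00213265419006
```

apply_moves(
  steps=[
    [0,0,0.1,0,0,0.1,-1],
    [0,0,0.2,0,0,0.1,-1],
    [0,0,0.3,0,0,0.1,-1],
    [0,0,0.4,0,0,0.1,-1],
    [0,0,0.46,0,0,0.1,-1],
    [0,0,0.495,0,0,0.1,-1],
    [0,0,0.495,0,0,0.1,-1],
    [0,0,0.495,0,0,0.1,-1],
  ],
)

```text
time: 10.23
ee_pos: [0.5042, -0.0689, 0.084]
eef_rot: [0.676, 0.737, 0.001, 0.001]
ft_force: [1.2, 0.7, 7.5]
width: 0.0119
grip_force: 40.0
```

```bash
python3 st.py
python3 -c "
from h import *
c=r.camera('wrist');save(c,'w3.png')"
```

```text
10.2333 pos [ 0.5042 -0.0689  0.084 ] ydeg 4.9 F tool [ 0.6   1.24 -7.48] T tool [-0.355  0.218  0.036] w 0.011924095772390052 40.00180721282959
```

View pics/w3.png

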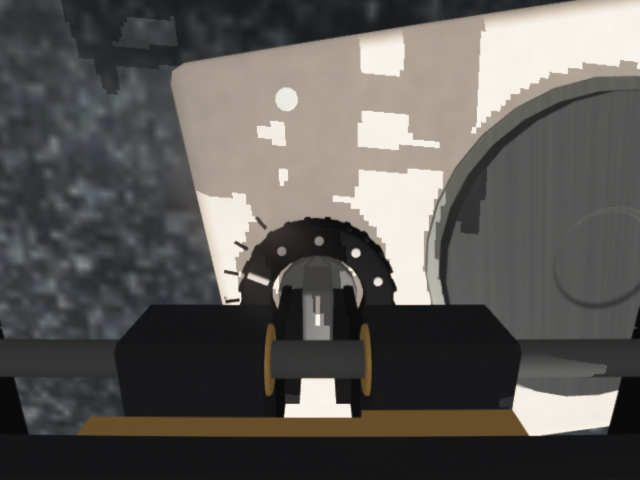

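Nose (x≈318) points at the second stud (319,241); long mark at (258,279) unmoved. Let it out.

apply_moves(
  steps=[
    [0,0,0,0,0,-1,-1],
    [0,0,0,0,0,-2,-1],
    [0,0,0,0,0,-3,-1],
    [0,0,0,0,0,-4,-1],
    [0,0,0,0,0,-5,-1],
    [0,0,0,0,0,-6,-1],
    [0,0,0,0,0,-7,-1],
    [0,0,0,0,0,-7.2,-1],
    [0,0,0,0,0,-7.2,-1],
  ],
)

```text
time: 11.03
ee_pos: [0.504, -0.0689, 0.0908]
eef_rot: [0.676, 0.737, 0.001, 0.001]
ft_force: [5.0, -0.1, 5.4]
width: 0.0117
grip_force: 40.0
```

```bash
python3 st.py
```

```text
11.0333 pos [ 0.504  -0.0689  0.0908] ydeg 4.91 F tool [-0.55  4.94 -5.36] T tool [-1.164 -0.082 -0.04 ] w 0.011709016892006076 40.004435777664185
```

Force matches the spring right near full-out (5 N). Rise slightly more, loosen lightly, then open.

apply_moves(
  steps=[
    [0,0,0,0,1,-0.5,-1],
    [0,0,0,0,1.5,-1,-1],
    [0,0,0,0,1.5,-1,-1],
    [0,0,0,0,1.5,-1,-1],
  ],
  force=10,
)

```text
time: 11.37
ee_pos: [0.5042, -0.0688, 0.0909]
eef_rot: [0.676, 0.737, -0.0, -0.0]
ft_force: [-0.2, -1.1, 3.6]
width: 0.0117
grip_force: 10.0
```

```bash
python3 st.py
```

```text
11.3667 pos [ 0.5042 -0.0688  0.0909] ydeg 4.91 F tool [-1.11 -0.29 -3.64] T tool [-0.223 -0.457 -0.008] w 0.011742655342897302 10.000918954610825
```

apply_moves(
  steps=[
    [0,0,0,0,0,0,-0.5],
    [0,0,0,0,0,0,-0.2],
    [0,0,0,0,0,0,-0.2],
    [0,0,0,0,0,0,-0.2],
    [0,0,0,0,0,0,-0.2],
    [0,0,0,0,0,-5,-0.2],
    [0,0,0,0,0,-20,-0.2],
    [0,0,0,0,0,-50,-0.2],
    [0,0,0,0,0,-80,-0.2],
    [0,0,0,0,0,-120,-0.2],
    [0,0,0,0,0,-120,-0.2],
    [0,0,0,0,0,-120,-0.2],
  ],
)

```text
time: 12.37
ee_pos: [0.5058, -0.0684, 0.2137]
eef_rot: [0.676, 0.737, 0.001, 0.002]
ft_force: [0.2, -0.4, -1.1]
width: 0.0353
grip_force: 0.0
```

```bash
python3 st.py
python3 -c "
from h import *
c=r.camera('wrist');im=c['pixels']
e=np.array([.504,-.0685]);o=[]
z=np.indices((480,640));q=depthpts(c,np.c_[z[1].ravel(),z[0].ravel()])
s=(q[:,2]>.1)&(q[:,2]<.12)&(np.hypot(*(q[:,:2]-e).T)<.03);q=q[s]
print('bar top',len(q),q.mean(0),np.median(q[:,2]),cv2.minAreaRect(q[:,:2].astype(np.float32)))
y,x=z.reshape(2,-1)[:,s].mean(1).astype(int);cv2.imwrite('pics/w4.png',cv2.resize(im[max(0,y-70):y+70,max(0,x-80):x+80],None,fx=4,fy=4)[:,:,::-1])"
```

```text
12.3667 pos [ 0.5058 -0.0684  0.2137] ydeg 4.93 F tool [-0.44  0.2   1.06] T tool [-0.048 -0.02  -0.062] w 0.035263710017027695 0.0
bar top 906 [ 0.50538753 -0.06766877  0.10956465] 0.10988069190194447 ((0.5055188536643982, -0.06893716007471085), (0.011618162505328655, 0.0339529924094677), 4.815026760101318)
```

View pics/w4.png

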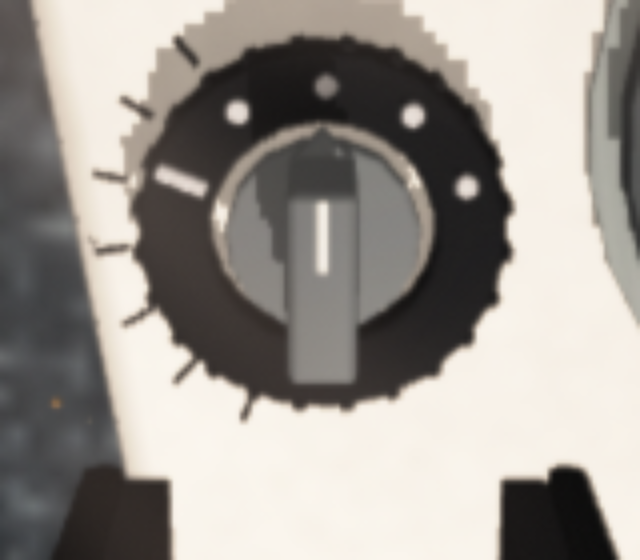

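The bar points at the second stud (crop (325,87)). Its top is at 109.9 mm, so it is fully out, and it has turned 68.2° from the start. The ring is unmoved.

```bash
python3 -c "
from bench import r
print(r.close_job())"
```

```text
the job is handed in; nothing more can be done
None
```

The timer knob now points at the second stud, sprung fully out in its notch; the heat ring shows no movement, the gripper has let go, and the job is handed in at about 12.5 s (no verdict was returned).

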